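Dock the cordless devices at closing time

ROBOT

A 6-joint arm with a two-finger parallel gripper is mounted at the origin on the work surface. World frame = base frame: x ahead of the robot, y to its left, z up, the work surface at z = 0. Lengths are in m, angles in rad, forces in N, time in s.
With the tool pointing down it reaches from about 0.25 to 0.775 m from the base axis. Payload 4 kg.
Tool frame: the origin (TCP) lies on the centre line of the jaws, within the pads' length; the fingertips stand 22 mm ahead of it and the grasp point (between the pads) lies 3 mm ahead of it; z points along the fingers, y is the line along which they close (so a half turn about z gives the same grasp; the last joint's range is limited). The gripper opens to 85 mm and grips with 20 to 120 N. Pads are 22 mm wide; open, the fingers measure 114 mm over their backs; the gripper's body (76 mm by 85 mm) begins 54 mm behind the grasp point. The pads swing forward as they close: fully open they stand 13 mm farther back than shut.
Start: joints at [1.18, 0.087, 1.371, -0, 1.684, -0.103], TCP at [0.156, 0.527, 0.253] pointing down, gripper open.
Joint ranges: [-3.1, 3.1], [-0.76, 2.03], [0.27, 2.55], [-1.08, 4.22], [0.17, 2.65], [-2.57, 2.57]. Speed limits (rad/s): [2.79, 2.79, 3.14, 3.14, 3.14, 3.14].

INTERFACE

Orientations are given as a unit quaternion [x, y, z, w].
In Python, from bench import arm gives the robot as it stands. The module is installed in compiled form; this text tells all that it offers.
- The arm moves only by the tool jog_arm, never from a script. Its argument "plan" is text: rows parted by semicolons, each of 7 numbers parted by spaces: the shift along the tool's x, y, z in mm, then the turn, a rotation vector about the tool's x, y, z in degrees, then the opening, from -1 (shut) to 1 (fully open). A call has 1 to 20 rows; each row is the pose to reach, as a shift and turn from the pose commanded when the call began, along the tool's axes at that moment; what a row does not reach only later rows make up. A row lasts 1/8 s, in which the tool goes at most 62.5 mm and 10.7 degrees, less where a joint would pass 70% of its speed; a pose out of reach is approached as far as the arm can. A call with a gripper value outside its range is refused whole. The fingers move at their own pace and stop on an object; the grip force is fixed at half the most. Time passes only in rows, so rows that repeat a pose let the fingers close. It gives the time, the measured TCP pose, the force, the opening and the grip force at its end, in the units of the state.
- arm.get_obs(): the state, without advancing time (a new reading comes with each control period).
- arm.snapshot(name): name is "scene" or "top" or "wrist"; returns a dict with "frame" (420x560x3 uint8, red, green, blue), "fov_y" (degrees; the focal length in pixels is half the picture's height over the tangent of half this angle, whatever the lens; pixels are square), "cx", "cy" (the principal point, pixels), "T" (4x4, takes a point from camera to world coordinates). Camera axes: x right, y up, looking along -z (the intrinsics and any distortion apply to the point x, -y, -z); pixel columns grow to the right and rows downward; lengths in m; the calibration is good to about 2 mm. A picture is of the moment at which its call begins. There is no depth.
- arm.finish_job(): hands the job in; it is judged then, once.
The state is a dict: "t": time; "qpos": joint angles; "qvel": joint speeds; "tau": joint torques, N m; "position": TCP position; "tcp_rot": TCP orientation; "force": force on the tool from outside, world axes, zero at the start; "wrist_torque": the same for the moment, N m; "grip_width": finger opening in m; "gripper_force": force on a finger pad.
Only numpy, scipy, OpenCV 4.12 (cv2) and the standard library are available. Lean on these libraries where they do the work, as an engineer would, in place of code of your own. Each camera call takes 0.05 s, during which the arm holds its last target. There are 200 camera calls.

TASK

It is closing time at the dry cleaner's counter: put the four cordless devices back on their own chargers for the night - the phone handset in the longest cradle, the card reader in the wide cradle, the barcode scanner in the shortest cradle and the two-way radio upright in the charging cup. Each must sit fully home, the right way round (phone, reader and scanner with the earpiece, screen or nose end away from the contact block, the radio with its front to the robot's side). Leave the call bell and the cone of thread standing where they are.

Things in the scene. Friction and masses are not known exactly. Their poses are not given: they have to be found in the camera images.
- phone_center (a point): black phone handset, long and narrow, 158 x 48 x 26 mm high, keys and screen on top. Point: its centre, 13 mm above its underside. x along it to its earpiece end, z up. Starts earpiece end away from the robot, yaw up to 1.1 rad either way. Underside groove 7 deep x 18 mm, 60 mm from the middle at its -x end, takes the contact block: docked, its x is along the cradle's x; reversed, it rides up.
- reader_center (a point): black card reader, wide, 112 x 60 x 22 mm high, large screen, keypad. Point: its centre, 11 mm above its underside. x along it to its screen end, z up. Starts screen end away from the robot, yaw up to 1.1 rad either way. Underside groove 7 deep x 18 mm, 38 mm from the middle at its -x end, takes the contact block: docked, its x is along the cradle's x; reversed, it rides up.
- scanner_center (a point): black barcode scanner, short, 96 x 40 x 26 mm high, one round button, red window in its nose. Point: its centre, 13 mm above its underside. x along it to its nose, z up. Starts nose away from the robot, yaw up to 1.1 rad either way. Underside groove 7 deep x 18 mm, 32 mm from the middle at its -x end, takes the contact block: docked, its x is along the cradle's x; reversed, it rides up.
- radio_center (a point): black two-way radio, upright, 34 (x) x 54 (y) x 100 mm high, plus a 20 mm stub antenna on top, 17 mm to +y. Point: centre, 50 mm above its underside. x from front (grille, screen) to back, z up. Starts front to the robot, yaw up to 1.1 rad either way. Underside groove 13 mm wide, 6 mm behind the middle, takes the cup's contact bar: docked, its x is along the cup's x; reversed, it rides up.
- phone_cradle_floor (a point): longest grey charging cradle, fixed, base 188 x 78 mm. Point: centre of the pocket floor, 12 mm above the counter; z up. Two end walls and 4 corner guides rise 13 mm from the floor and flare: play each side 3.5 mm at the floor, 8 at the lips; the middle 90 mm of both long sides is open for fingers. A 5 mm high contact block is 60 mm from the middle, at its -x end (robot side). Yaw within 0.2 rad.
- reader_cradle_floor (a point): wide grey charging cradle, fixed, base 142 x 90 mm. Point: centre of the pocket floor, 12 mm above the counter; z up. Two end walls and 4 corner guides rise 13 mm from the floor and flare: play each side 3.5 mm at the floor, 8 at the lips; the middle 80 mm of both long sides is open for fingers. A 5 mm high contact block is 38 mm from the middle, at its -x end (robot side). Yaw within 0.2 rad.
- scanner_cradle_floor (a point): shortest grey charging cradle, fixed, base 126 x 70 mm. Point: centre of the pocket floor, 12 mm above the counter; z up. Two end walls and 4 corner guides rise 13 mm from the floor and flare: play each side 3.5 mm at the floor, 8 at the lips; the middle 75 mm of both long sides is open for fingers. A 5 mm high contact block is 32 mm from the middle, at its -x end (robot side). Yaw within 0.2 rad.
- radio_cup_floor (a point): grey charging cup for the radio, fixed, base 70 (x) x 90 (y) mm, rim 44 mm above the counter. Point: centre of the pocket floor, 8 mm above the counter; x to its back, z up. Upright pocket 41 x 61 mm, its top 10 mm flared: play each side 9.5 mm at the rim, 3.5 mm below. A contact bar, 4 mm thick, 6 mm high, stands on the floor 6 mm behind the middle. Yaw within 0.2 rad.
- bell: steel call bell, black foot, 82 mm across, 58 mm high, loose, at one side of the chargers; origin: centre of its underside. Stays where it is.
- cone: cone of cream thread, 67 mm across its foot, 120 mm high, upright, loose, at one side of the chargers; origin: centre of its underside. Stays where it is.
Things that resemble listed ones, but are neither listed nor needed, are in the scene too. Leave any green or yellow look-alike of the part that bears reader_cradle_floor alone.

How it is judged:
At the end, for the whole second after the job is handed in: Each device is in its own charger, released and at rest: its centre within 9 mm (seen from above) of the pocket's middle, down on the pocket floor to within 2 mm, along the pocket within 0.2 rad and level (the radio upright) within 0.1 rad (horizontal distance between phone_center and phone_cradle_floor below 0.009 m and z of phone_center in the frame of phone_cradle_floor between 0.009 and 0.015 m and angle between the x axis of phone_center and the x axis of phone_cradle_floor, either way round below 0.2 rad and angle between each of phone_center, reader_center, scanner_center, radio_center's own z axis and vertical below 0.1 rad and linear speed of each of phone, reader, scanner, radio below 0.02 m/s and horizontal distance between reader_center and reader_cradle_floor below 0.009 m and z of reader_center in the frame of reader_cradle_floor between 0.007 and 0.013 m and angle between the x axis of reader_center and the x axis of reader_cradle_floor, either way round below 0.2 rad and horizontal distance between scanner_center and scanner_cradle_floor below 0.009 m and z of scanner_center in the frame of scanner_cradle_floor between 0.009 and 0.015 m and angle between the x axis of scanner_center and the x axis of scanner_cradle_floor, either way round below 0.2 rad and horizontal distance between radio_center and radio_cup_floor below 0.009 m and z of radio_center in the frame of radio_cup_floor between 0.046 and 0.052 m and angle between the x axis of radio_center and the x axis of radio_cup_floor, either way round below 0.2 rad); the robot touches nothing.
It fails at once if the call bell is pushed or lifted more than 20 mm from its place or tipped (distance of bell from where it was at the start of the episode above 0.02 m or angle between bell's own z axis and vertical above 0.35 rad).
It fails at once if the cone of thread is pushed or lifted more than 20 mm from its place or tipped (distance of cone from where it was at the start of the episode above 0.02 m or angle between cone's own z axis and vertical above 0.35 rad).
It also fails if it takes over 109 s, if anything falls off the work surface, if the arm or the gripper's body presses on something with over 40 N, if the wrist force passes 120 N, or if a joint passes its speed limit or range.

## Working session

There is one attempt and no reset: what is moved stays moved. The work goes in short steps, Python scripts to look and compute and a tool call to move; the robot and the scene stay as the last step left them, time stands still between calls to the robot, and variables do not carry over. Pictures are saved under pics/ and viewed, at most 14 in all, crops included, and the job is handed in when it is done.

Besides the shell and the picture viewer there is one more tool, called after "Request:" as name(argument=value, ...) on one line, values as JSON. jog_arm: Moves the arm, as the interface text tells. Its arguments: {"type":"object","properties":{"plan":{"type":"string"}},"required":["plan"]}

```bash
mkdir -p pics; cat > h.py <<'E'
import numpy as np, cv2
from bench import arm
def snap(n,f):
    s=arm.snapshot(n); cv2.imwrite(f'pics/{f}.png',s['frame'][:,:,::-1]); np.savez(f'{f}.npz',**s); return s
def ray(s,u,v,z):
    f=210/np.tan(np.radians(float(s['fov_y']))/2); T=s['T']
    d=T[:3,:3]@np.array([(u-s['cx'])/f,-(v-s['cy'])/f,-1]); o=T[:3,3]
    return o+d*(z-o[2])/d[2]
E
python3 - <<'E'
from h import *
for n in ('top','scene'):
    s=snap(n,n+'0'); print({k:v for k,v in s.items() if k!='frame'})
print(arm.get_obs())
E
```

```text
{'fov_y': 51.86241400679636, 'cx': 264.45608430862984, 'cy': 198.00555942575477, 'T': array([[ 1.49949061e-02,  9.86080838e-01, -1.65589050e-01,
         4.29028336e-01],
       [-9.99886763e-01,  1.49982941e-02, -1.23001948e-03,
        -9.82601258e-02],
       [ 1.27065463e-03,  1.65588743e-01,  9.86194075e-01,
         1.25236434e+00],
       [ 0.00000000e+00,  0.00000000e+00,  0.00000000e+00,
         1.00000000e+00]])}
{'fov_y': 55.614427922597436, 'cx': 280.2251604137902, 'cy': 208.42276342774124, 'T': array([[-0.03673532, -0.87477373,  0.48313708,  1.15054376],
       [ 0.99932023, -0.03365554,  0.01504618, -0.05121214],
       [ 0.00309823,  0.48336139,  0.87541543,  1.01824409],
       [ 0.        ,  0.        ,  0.        ,  1.        ]])}
{'t': 0.1, 'qpos': array([ 1.17988269e+00,  8.79580177e-02,  1.37212935e+00,  7.28362500e-06,
        1.68359423e+00, -1.03108394e-01]), 'qvel': array([ 0.00052238, -0.00150226, -0.00391464,  0.00173822, -0.00084298,
       -0.00027687]), 'tau': array([ 1.80059313e-03, -3.53015363e+01, -3.14217746e+01, -2.07049038e-04,
        7.99100351e-03,  9.90962832e-06]), 'position': array([0.1559694 , 0.52700241, 0.25220077]), 'tcp_rot': array([ 1.43406002e-01,  9.89663391e-01, -1.01188580e-03, -2.58889986e-04]), 'force': array([ 0.5444056 ,  0.31075778, -0.19813844]), 'wrist_torque': array([ 0.03009804, -0.06286249, -0.01668006]), 'gripper_force': 0.0, 'grip_width': 0.08572743363031333}
```

View pics/top0.png

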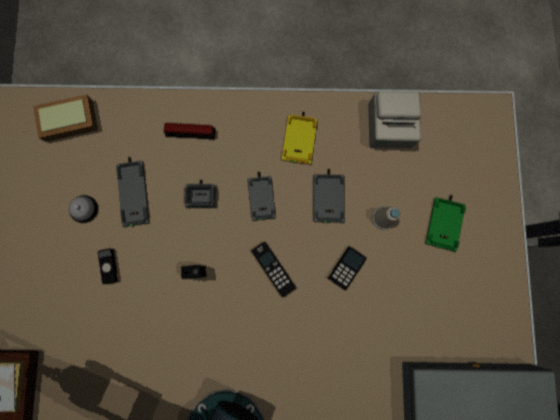

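View pics/scene0.png

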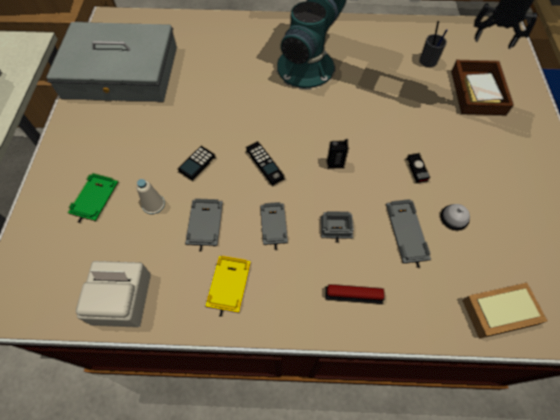

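Top view: phone cradle (132,193), cup (201,195), scanner cradle (262,198), and reader cradle (329,198), which is grey; the yellow (300,139) and green (446,222) ones are look-alikes. The devices are scanner (108,266), radio (194,271), phone (273,268) and reader (347,268). The bell is at (82,208) and the cone at (387,216). Next I'll enlarge to confirm and measure.

```bash
python3 - <<'E'
import cv2
i=cv2.imread('pics/top0.png')
def c(x0,y0,w,h,k,n):
    j=cv2.resize(i[y0:y0+h,x0:x0+w],None,fx=k,fy=k,interpolation=cv2.INTER_CUBIC)
    j=cv2.convertScaleAbs(j,alpha=1.7,beta=20)
    for x in range(0,w,20): cv2.line(j,(x*k,0),(x*k,6),(0,0,255),1); cv2.putText(j,str(x0+x),(x*k,16),0,.35,(0,0,255))
    for y in range(0,h,20): cv2.line(j,(0,y*k),(6,y*k),(0,0,255),1); cv2.putText(j,str(y0+y),(8,y*k+4),0,.35,(0,0,255))
    cv2.imwrite(f'pics/{n}.png',j)
c(60,150,160,150,5 if 0 else 4,'cl'); c(230,150,180,150,4,'cr')
E
```

```text
(no output)
```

View pics/cl.png

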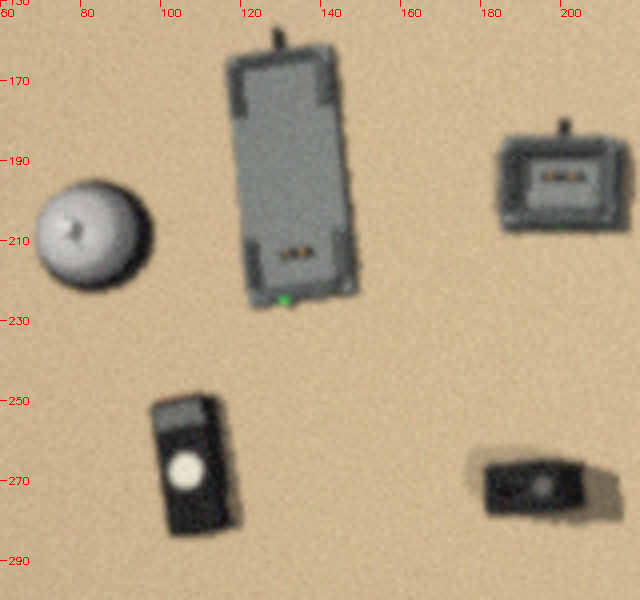

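View pics/cr.png

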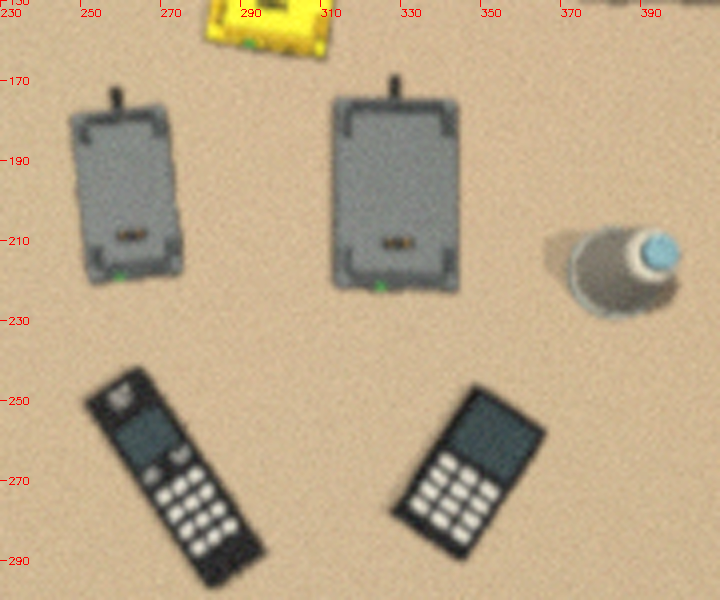

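The crops confirm the choice: grey cradles only, each contact block nearest the robot. Next I'll convert the corners to poses.

```bash
cat >> h.py <<'E'
from scipy.spatial.transform import Rotation as R
def rect(s,px,L,W,z):
    "px corners: front-left, front-right, back-right, back-left (front = +x); prints centre, yaw deg, size"
    P=np.array([ray(s,u,v,z)[:2] for u,v in px]); c=P.mean(0)
    d=P[0]+P[1]-P[2]-P[3]; e=P[0]+P[3]-P[1]-P[2]
    yaw=np.degrees(np.arctan2(d[1],d[0])); yw=np.degrees(np.arctan2(-e[0],e[1]))
    print('c',c.round(4),'yaw %.1f %.1f'%(yaw,yw),'size',(np.hypot(*d)/2*1000).round(1),(np.hypot(*e)/2*1000).round(1),'exp',L,W)
def go(x,y,z,yaw,half=0):
    "jog row (mm, deg) bringing the TCP to x,y,z with tool y at yaw+90"
    o=arm.get_obs(); Rc=R.from_quat(o['tcp_rot']); 
    a=np.radians(yaw+90+180*half); yv=np.array([np.cos(a),np.sin(a),0]); zv=np.array([0,0,-1.]); xv=np.cross(yv,zv)
    Rt=R.from_matrix(np.c_[xv,yv,zv]); 
    d=Rc.inv().apply(np.array([x,y,z])-o['position'])*1000; r=(Rc.inv()*Rt).as_rotvec(degrees=True)
    print('row',d.round(1),r.round(1),'pos',o['position'].round(4),'q6 %.2f'%o['qpos'][5],'t',o['t'])
E
python3 - <<'E'
from h import *
s=np.load('top0.npz')
def cv(x0,pts): return [(x0+(x+.5)/4-.5,150+(y+.5)/4-.5) for x,y in pts]
print('phonecr');  [rect(s,cv(60,[(227,58),(333,45),(357,293),(252,307)]),188,78,z) for z in (.012,.025)]
print('block',ray(s,*cv(60,[(295,252)])[0],.017))
print('cup'); [rect(s,cv(60,[(503,137),(627,137),(630,231),(497,230)]),70,90,z) for z in (.02,.044)]
print('bar',ray(s,*cv(60,[(563,177)])[0],.014))
print('scancr');  [rect(s,cv(230,[(71,117),(165,106),(182,271),(90,283)]),126,70,z) for z in (.012,.025)]
print('block',ray(s,*cv(230,[(131,235)])[0],.017))
print('readcr');  [rect(s,cv(230,[(333,99),(458,100),(459,290),(333,289)]),142,90,z) for z in (.012,.025)]
print('block',ray(s,*cv(230,[(397,243)])[0],.017))
print('phone'); rect(s,cv(230,[(83,404),(138,367),(268,550),(211,588)]),158,48,.026)
print('reader'); rect(s,cv(230,[(475,384),(547,431),(463,560),(390,511)]),112,60,.022)
print('scanner'); rect(s,cv(60,[(151,405),(203,397),(222,527),(169,535)]),96,40,.026)
print('radio'); rect(s,cv(60,[(485,466),(565,462),(567,510),(487,515)]),34,54,.1)
print('bell',ray(s,83,208,.03),'cone',ray(s,383,217,.0))
go(0.43,0.05,0.4,0)
E
```

```text
phonecr
c [0.6457 0.2878] yaw 9.3 8.3 size 186.0 77.0 exp 188 78
c [0.6434 0.2838] yaw 9.3 8.3 size 184.1 76.2 exp 188 78
block [0.58797501 0.28049932 0.017     ]
cup
c [0.6405 0.088 ] yaw 1.4 0.6 size 68.7 93.0 exp 70 90
c [0.6364 0.0844] yaw 1.4 0.6 size 67.4 91.2 exp 70 90
bar [0.64631471 0.09002733 0.014     ]
scancr
c [ 0.6371 -0.0877] yaw 7.0 8.0 size 122.9 68.2 exp 126 70
c [ 0.6349 -0.0878] yaw 7.0 8.0 size 121.6 67.5 exp 126 70
block [ 0.60599207 -0.09116361  0.017     ]
readcr
c [ 0.6401 -0.2834] yaw -0.4 0.4 size 140.3 91.4 exp 142 90
c [ 0.6378 -0.2815] yaw -0.4 0.4 size 138.8 90.4 exp 142 90
block [ 0.60307507 -0.28322834  0.017     ]
phone
c [ 0.4344 -0.1244] yaw 36.2 34.3 size 155.5 47.1 exp 158 48
reader
c [ 0.4412 -0.3315] yaw -34.1 -32.9 size 108.5 60.1 exp 112 60
scanner
c [0.4348 0.3441] yaw 12.4 9.5 size 91.9 36.9 exp 96 40
radio
c [0.4232 0.093 ] yaw 4.9 4.0 size 31.5 52.6 exp 34 54
bell [0.5974332 0.4212474 0.03     ] cone [ 0.58834205 -0.44363427  0.        ]
row [-398.1 -379.9 -147.1] [ -0.1  -0.  -16.5] pos [0.156  0.527  0.2522] q6 -0.10 t 0.1
```

```bash
python3 -c "
from h import *
go(.45,.30,.40,11)"
```

```text
row [-346.3 -134.5 -147.6] [ -0.1  -0.  -27.5] pos [0.156  0.527  0.2522] q6 -0.10 t 0.1
```

Request:
jog_arm(plan="-346 -135 -148 0 0 -27.5 1;-346 -135 -148 0 0 -27.5 1;-346 -135 -148 0 0 -27.5 1;-346 -135 -148 0 0 -27.5 1;-346 -135 -148 0 0 -27.5 1;-346 -135 -148 0 0 -27.5 1;-346 -135 -148 0 0 -27.5 1;-346 -135 -148 0 0 -27.5 1;-346 -135 -148 0 0 -27.5 1;-346 -135 -148 0 0 -27.5 1")

```text
t: 1.35
position: [0.4486, 0.3005, 0.4006]
tcp_rot: [-0.097, 0.995, -0.0, -0.001]
force: [0.5, 0.0, 0.9]
grip_width: 0.0856
gripper_force: 0.0
```

```bash
python3 -c "
from h import *
s=snap('wrist','w1'); print(s['fov_y'],s['cx'],s['cy'],s['T'].round(3))
go(.434,.344,.15,11)"
```

```text
64.00787810029446 280.11473407799446 210.85689122652641 [[-0.192 -0.945 -0.266  0.381]
 [ 0.981 -0.185 -0.052  0.286]
 [ 0.    -0.271  0.963  0.522]
 [ 0.     0.     0.     1.   ]]
row [  5.6  45.5 250.8] [-0.  -0.1  0.1] pos [0.4486 0.3005 0.4008] q6 -1.28 t 1.4
```

View pics/w1.png

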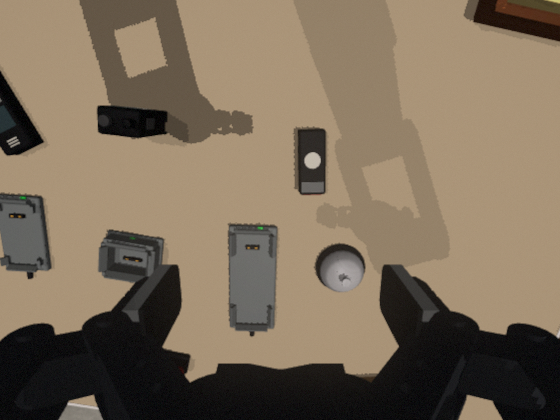

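Wrist view: scanner (312,161), nose toward +x (bottom); bell (341,268); phone cradle (252,278); cup (131,255); radio (131,121); scanner cradle (25,232). I'll enlarge it for corners.

```bash
python3 - <<'E'
import cv2
i=cv2.imread('pics/w1.png')[95:345,90:340]
j=cv2.resize(i,None,fx=2.4,fy=2.4,interpolation=cv2.INTER_CUBIC); j=cv2.convertScaleAbs(j,alpha=1.7,beta=20)
for k in range(0,250,20):
    cv2.putText(j,str(90+k),(int(k*2.4),10),0,.33,(0,0,255)); cv2.putText(j,str(95+k),(0,int(k*2.4)+4),0,.33,(0,0,255))
cv2.imwrite('pics/w1c.png',j)
E
```

```text
(no output)
```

View pics/w1c.png

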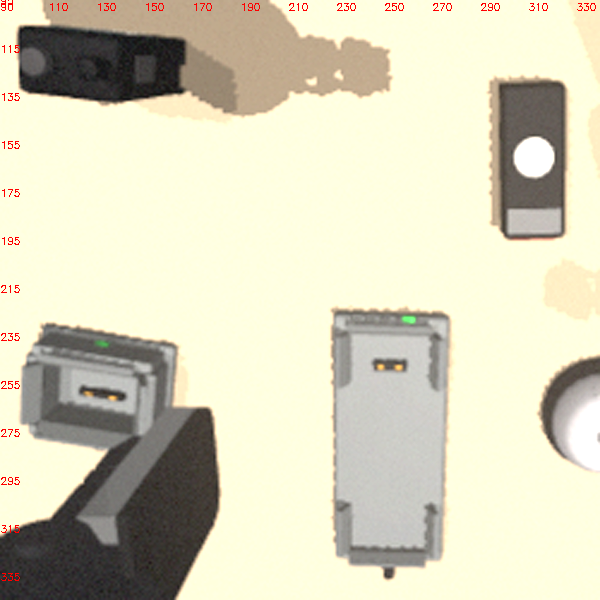

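```bash
python3 - <<'E'
from h import *
s=np.load('w1.npz')
def cv(pts): return [(90+(x+.5)/2.4-.5,95+(y+.5)/2.4-.5) for x,y in pts]
print('phonecr');  [rect(s,cv([(440,560),(338,564),(333,312),(449,314)]),188,78,z) for z in (.012,.025)]
print('block',ray(s,*cv([(390,365)])[0],.017))
print('bar',ray(s,*cv([(102,394)])[0],.014))
print('scanner'); rect(s,cv([(564,236),(506,237),(500,83),(564,82)]),96,40,.026)
print('scanner cr block',ray(s,18,215,.017))
go(.434,.344,.15,10)
E
```

```text
phonecr
c [0.6475 0.2909] yaw 9.4 11.8 size 190.9 75.8 exp 188 78
c [0.6407 0.2908] yaw 9.4 11.8 size 186.0 73.8 exp 188 78
block [0.58788632 0.28107501 0.017     ]
bar [0.64771977 0.09200545 0.014     ]
scanner
c [0.4354 0.3448] yaw 13.7 12.0 size 94.3 37.4 exp 96 40
scanner cr block [ 0.60582888 -0.08797027  0.017     ]
row [  5.6  45.5 250.8] [-0.  -0.1  1.1] pos [0.4486 0.3005 0.4008] q6 -1.28 t 1.4
```

```bash
python3 -c "
from h import *
go(.435,.3445,.026,12)"
```

```text
row [  4.4  45.8 374.8] [-0.  -0.1 -0.9] pos [0.4486 0.3005 0.4008] q6 -1.28 t 1.4
```

Request:
jog_arm(plan="4.4 46 50 0 0 -1 1;4.4 46 100 0 0 -1 1;4.4 46 150 0 0 -1 1;4.4 46 200 0 0 -1 1;4.4 46 250 0 0 -1 1;4.4 46 300 0 0 -1 1;4.4 46 330 0 0 -1 1;4.4 46 350 0 0 -1 1;4.4 46 365 0 0 -1 1;4.4 46 374 0 0 -1 1;4.4 46 374 0 0 -1 1;4.4 46 374 0 0 -1 -1;4.4 46 374 0 0 -1 -1;4.4 46 374 0 0 -1 -1;4.4 46 374 0 0 -1 -1;4.4 46 374 0 0 -1 -1;4.4 46 374 0 0 -1 -1")

```text
t: 3.52
position: [0.4372, 0.3445, 0.0284]
tcp_rot: [-0.105, 0.995, 0.001, 0.001]
force: [0.5, 0.2, 5.1]
grip_width: 0.0391
gripper_force: 63.0
```

```bash
python3 -c "
from h import *
go(.637,-.0865,.16,7.5)"
```

```text
row [-106.  -463.  -131.7] [0.1 0.1 4.5] pos [0.4372 0.3445 0.0284] q6 -1.21 t 3.525
```

Request:
jog_arm(plan="0 0 -20 0 0 0 -1;0 0 -70 0 0 0 -1;0 0 -130 0 0 0 -1;0 0 -175 0 0 0 -1;0 0 -175 0 0 0 -1;0 0 -175 0 0 0 -1")

```text
t: 4.28
position: [0.4358, 0.3436, 0.2007]
tcp_rot: [-0.105, 0.995, -0.001, -0.001]
force: [-0.2, -0.1, -1.1]
grip_width: 0.0389
gripper_force: 62.3
```

```bash
python3 -c "
from h import *
print(arm.get_obs()['force'])
s=snap('wrist','w2');snap('scene','s2')
go(.6385,-.0865,.20,7.5)"
```

```text
[-0.22902414 -0.11852766 -1.08242161]
row [-1.092e+02 -4.627e+02 -3.000e-01] [-0.1 -0.3  4.5] pos [0.4354 0.3434 0.1995] q6 -1.21 t 4.375
```

View pics/w2.png

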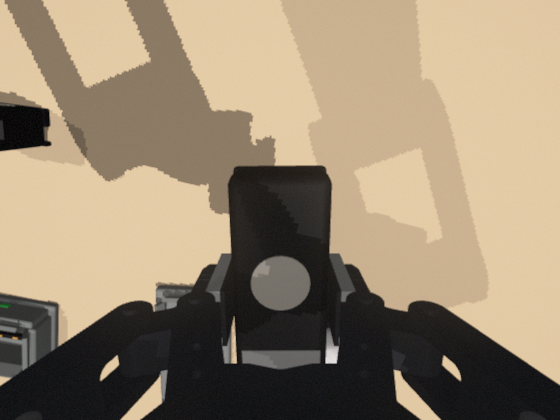

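```bash
python3 -c "
from h import *
s=np.load('w2.npz');o=arm.get_obs();p=o['position']
for u,v in ((280,284),(280,183)):
  d=ray(s,u,v,p[2]-.0024)-p; print(R.from_quat(o['tcp_rot']).inv().apply(d)*1000)
"
```

```text
[ 2.31097192 -0.84834315  2.41295603]
[44.47761011 -0.82007894  2.62094672]
```

Request:
jog_arm(plan="-14 -58 0 0 0 1 -1;-28 -116 0 0 0 2 -1;-42 -174 0 0 0 3 -1;-56 -232 0 0 0 4 -1;-70 -290 0 0 0 4.5 -1;-84 -348 0 0 0 4.5 -1;-98 -406 0 0 0 4.5 -1;-109 -450 0 0 0 4.5 -1;-109 -463 0 0 0 4.5 -1;-109 -463 0 0 0 4.5 -1;-109 -463 0 0 0 4.5 -1;-109 -463 0 0 0 4.5 -1")

```text
t: 5.88
position: [0.6391, -0.0845, 0.2025]
tcp_rot: [-0.067, 0.998, 0.0, 0.0]
force: [0.1, -0.7, -0.5]
grip_width: 0.0382
gripper_force: 62.3
```

```bash
python3 -c "
from h import *
go(.638,-.0865,.0405,7.5)"
```

```text
row [  1.4  -1.9 162. ] [0.  0.  0.1] pos [ 0.6391 -0.0845  0.2025] q6 -1.92 t 5.875
```

Request:
jog_arm(plan="1.4 -2 40 0 0 0 -1;1.4 -2 80 0 0 0 -1;1.4 -2 115 0 0 0 -1;1.4 -2 130 0 0 0 -1;1.4 -2 137 0 0 0 -1;1.4 -2 144 0 0 0 -1;1.4 -2 150 0 0 0 -1;1.4 -2 155 0 0 0 -1;1.4 -2 159 0 0 0 -1;1.4 -2 161 0 0 0 -1;1.4 -2 161 0 0 0 -1;1.4 -2 161 0 0 0 -1")

```text
t: 7.38
position: [0.6385, -0.0884, 0.0415]
tcp_rot: [-0.065, 0.998, -0.0, 0.0]
force: [-0.8, -0.2, -1.1]
grip_width: 0.0384
gripper_force: 62.3
```

Request:
jog_arm(plan="0 1 1 0 0 0 -1;0 1 1 0 0 0 -1;0 1 1 0 0 0 0;0 1 1 0 0 0 1;0 1 1 0 0 0 1;0 1 1 0 0 0 1;0 1 -4 0 0 0 1;0 1 -40 0 0 0 1;0 1 -100 0 0 0 1;0 1 -160 0 0 0 1;0 1 -220 0 0 0 1;0 1 -270 0 0 0 1;0 1 -270 0 0 0 1")

```text
t: 9.0
position: [0.6396, -0.0876, 0.3192]
tcp_rot: [-0.066, 0.998, -0.002, 0.006]
force: [-0.3, 0.0, 0.6]
grip_width: 0.0857
gripper_force: 0.0
```

```bash
python3 - <<'E'
from h import *
s=snap('wrist','w3')
go(.43,-.125,.3,35); go(.43,-.125,.3,35,1)
E
```

```text
row [212.1  -9.9  13.8] [ -0.2   0.3 -27.5] pos [ 0.6389 -0.0875  0.3152] q6 -1.93 t 9.05
row [212.1  -9.9  13.8] [  0.5   0.3 152.5] pos [ 0.6389 -0.0875  0.3152] q6 -1.93 t 9.05
```

View pics/w3.png

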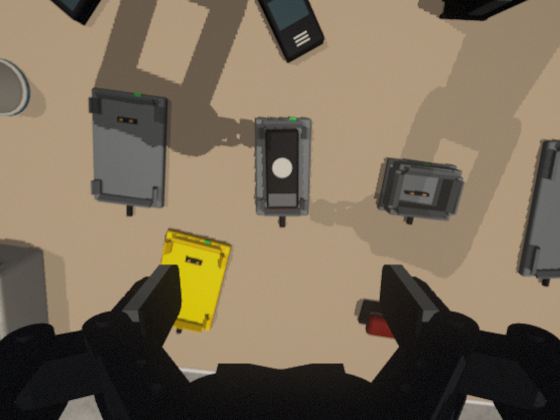

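Scanner (282,168) sits in its cradle, nose away. The reader cradle block is at (127,120) and the cup bar at (417,193).

```bash
python3 - <<'E'
from h import *
s=np.load('w3.npz')
print('reader block',ray(s,127,120,.017),'bar',ray(s,417,193,.014),'scanner',ray(s,282,168,.038))
rect(s,[(162,208),(94,202),(93,90),(166,97)],142,90,.02)
go(.4345,-.1245,.16,35)
E
```

```text
reader block [ 0.60410554 -0.28241529  0.017     ] bar [0.64746628 0.09023483 0.014     ] scanner [ 0.63420459 -0.08826667  0.038     ]
c [ 0.642  -0.2788] yaw -0.6 2.3 size 138.1 86.8 exp 142 90
row [208.5  -9.6 153.8] [ -0.2   0.3 -27.5] pos [ 0.6389 -0.0875  0.3152] q6 -1.93 t 9.05
```

Request:
jog_arm(plan="58 -3 40 0 0 -9 1;116 -6 80 0 0 -18 1;174 -9 120 0 0 -27.5 1;208.5 -9.6 154 0 0 -27.5 1;208.5 -9.6 154 0 0 -27.5 1;208.5 -9.6 154 0 0 -27.5 1;208.5 -9.6 154 0 0 -27.5 1;208.5 -9.6 154 0 0 -27.5 1")

```text
t: 10.05
position: [0.4368, -0.1198, 0.1592]
tcp_rot: [-0.298, 0.955, -0.003, -0.0]
force: [0.1, 0.3, -0.4]
grip_width: 0.0856
gripper_force: 0.0
```

```bash
python3 - <<'E'
from h import *
s=snap('wrist','w4')
go(.4345,-.1245,.028,35)
E
```

```text
row [  4.   -2.2 130.9] [-0.3 -0.1 -0.3] pos [ 0.4364 -0.1197  0.1589] q6 -2.57 t 10.1
```

View pics/w4.png

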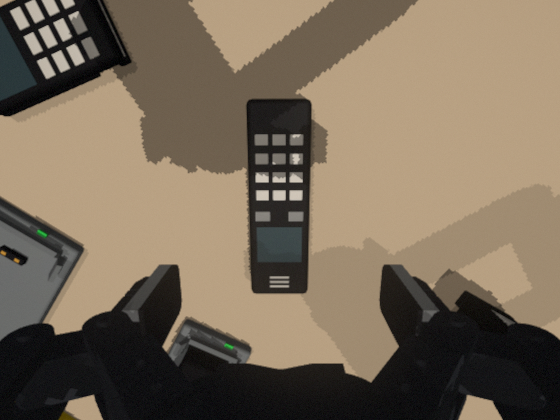

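The phone is seen lengthwise, (248,100)–(308,293), earpiece away. Joint 6 is at its range end, so I'll use the half-turned grasp.

```bash
python3 - <<'E'
from h import *
s=np.load('w4.npz')
rect(s,[(308,293),(251.5,293),(247.5,99),(311,99)],158,48,.026)
E
```

```text
c [ 0.4348 -0.1235] yaw 34.8 34.7 size 155.6 46.7 exp 158 48
```

Request:
jog_arm(plan="0 0 -10 0 0 10 1;0 0 -20 0 0 20 1;0 0 -20 0 0 30 1;0 0 -20 0 0 40 1;0 0 -20 0 0 50 1;0 0 -20 0 0 60 1;0 0 -20 0 0 70 1;0 0 -20 0 0 80 1;0 0 -20 0 0 90 1")

```text
t: 11.22
position: [0.4357, -0.1194, 0.1781]
tcp_rot: [0.467, 0.884, -0.002, 0.001]
force: [0.5, 0.6, -0.5]
grip_width: 0.0857
gripper_force: 0.0
```

```bash
python3 - <<'E'
from h import *
go(.4345,-.1245,.12,35,1)
E
```

```text
row [-3.3 -3.7 58.1] [ 0.   0.3 89.3] pos [ 0.4357 -0.1194  0.1781] q6 -0.99 t 11.225
```

Request:
jog_arm(plan="-3 -3 10 0 0 10 1;-3 -3 20 0 0 20 1;-3 -3 30 0 0 30 1;-3 -3 40 0 0 40 1;-3 -3 50 0 0 50 1;-3 -3 58 0 0 60 1;-3 -3 58 0 0 70 1;-3 -3 58 0 0 80 1;-3 -3 58 0 0 89 1;-3 -3 58 0 0 89 1;-3 -3 58 0 0 89 1;-3 -3 58 0 0 89 1")

```text
t: 12.72
position: [0.4341, -0.1237, 0.1194]
tcp_rot: [0.952, 0.307, -0.001, 0.002]
force: [-0.1, 0.3, 0.2]
grip_width: 0.0856
gripper_force: 0.0
```

```bash
python3 - <<'E'
from h import *
go(.4348,-.1235,.028,34.8,1)
E
```

```text
row [ 1.1  0.  91.4] [0.2 0.2 0.9] pos [ 0.4341 -0.1237  0.1194] q6 0.55 t 12.725
```

Request:
jog_arm(plan="1 0 40 0 0 1 1;1 0 70 0 0 1 1;1 0 82 0 0 1 1;1 0 91 0 0 1 1;1 0 91 0 0 1 1;1 0 91 0 0 1 -1;1 0 91 0 0 1 -1;1 0 91 0 0 1 -1;1 0 91 0 0 1 -1;1 0 91 0 0 1 -1;1 0 91 0 0 1 -1")

```text
t: 14.1
position: [0.4355, -0.1239, 0.0295]
tcp_rot: [0.955, 0.298, -0.001, 0.003]
force: [0.1, -0.4, 6.6]
grip_width: 0.0468
gripper_force: 64.5
```

Request:
jog_arm(plan="0 0 -20 0 0 0 -1;0 0 -70 0 0 0 -1;0 0 -130 0 0 0 -1;0 0 -180 0 0 0 -1;0 0 -180 0 0 0 -1;0 0 -180 0 0 0 -1")

```text
t: 14.85
position: [0.4341, -0.1224, 0.2068]
tcp_rot: [0.955, 0.298, -0.002, 0.001]
force: [0.5, 0.1, -2.2]
grip_width: 0.047
gripper_force: 63.8
```

```bash
python3 - <<'E'
from h import *
go(.647,.2905,.21,9.3,1)
E
```

```text
row [ 409.9 -218.6   -5.5] [ 0.1  0.3 25.3] pos [ 0.4341 -0.1224  0.2068] q6 0.57 t 14.85
```

Request:
jog_arm(plan="50 -27 -5 0 0 4 -1;100 -54 -5 0 0 8 -1;150 -81 -5 0 0 12 -1;200 -108 -5 0 0 16 -1;250 -135 -5 0 0 20 -1;300 -162 -5 0 0 25 -1;350 -188 -5 0 0 25 -1;395 -210 -5 0 0 25 -1;410 -218.5 -5 0 0 25 -1;410 -218.5 -5 0 0 25 -1;410 -218.5 -5 0 0 25 -1;410 -218.5 -5 0 0 25 -1;410 -218.5 -5 0 0 25 -1")

```text
t: 16.48
position: [0.6478, 0.2892, 0.2116]
tcp_rot: [0.997, 0.084, -0.001, 0.002]
force: [-0.4, -0.3, -1.1]
grip_width: 0.0465
gripper_force: 63.7
```

```bash
python3 - <<'E'
from h import *
go(.647,.2905,.0415,9.3,1)
E
```

```text
row [ -0.2  -2.1 170.1] [0.2 0.1 0.3] pos [0.6478 0.2892 0.2116] q6 1.74 t 16.475
```

Request:
jog_arm(plan="0 -1.5 40 0 0 0 -1;0 -1.5 80 0 0 0 -1;0 -1.5 120 0 0 0 -1;0 -1.5 138 0 0 0 -1;0 -1.5 146 0 0 0 -1;0 -1.5 153 0 0 0 -1;0 -1.5 159 0 0 0 -1;0 -1.5 164 0 0 0 -1;0 -1.5 168 0 0 0 -1;0 -1.5 170 0 0 0 -1;0 -1.5 170 0 0 0 -1;0 -1.5 170 0 0 0 -1")

```text
t: 17.98
position: [0.6474, 0.2909, 0.0416]
tcp_rot: [0.996, 0.084, -0.001, 0.002]
force: [-1.1, -0.8, 0.4]
grip_width: 0.0465
gripper_force: 64.0
```

Request:
jog_arm(plan="0 0 0 0 0 0 0;0 0 0 0 0 0 1;0 0 0 0 0 0 1;0 0 0 0 0 0 1;0 0 -5 0 0 0 1;0 0 -40 0 0 0 1;0 0 -100 0 0 0 1;0 0 -160 0 0 0 1;0 0 -220 0 0 0 1;0 0 -270 0 0 0 1;0 0 -270 0 0 0 1")

```text
t: 19.35
position: [0.649, 0.2926, 0.3196]
tcp_rot: [0.996, 0.084, 0.006, 0.0]
force: [-0.2, 0.0, 0.8]
grip_width: 0.0855
gripper_force: 0.0
```

```bash
python3 - <<'E'
from h import *
go(.424,.093,.25,4,1)
E
```

```text
row [-256.1  158.9   67. ] [ 0.1 -0.7  5.6] pos [0.649  0.2926 0.3196] q6 1.75 t 19.35
```

Request:
jog_arm(plan="-50 32 13 0 0 5.6 1;-100 64 26 0 0 5.6 1;-150 96 40 0 0 5.6 1;-200 128 53 0 0 5.6 1;-245 152 67 0 0 5.6 1;-256 159 67 0 0 5.6 1;-256 159 67 0 0 5.6 1;-256 159 67 0 0 5.6 1;-256 159 67 0 0 5.6 1;-256 159 67 0 0 5.6 1")

```text
t: 20.6
position: [0.4226, 0.0926, 0.2454]
tcp_rot: [0.999, 0.036, -0.001, 0.002]
force: [-0.6, 0.5, -0.8]
grip_width: 0.0857
gripper_force: 0.0
```

```bash
python3 - <<'E'
from h import *
s=snap('wrist','w5')
go(.424,.093,.085,4,1)
for z in (0.,.1):
  for x,y in ((.017,.027),(.017,-.027),(-.017,-.027),(-.017,.027)):
    c,q=np.cos(.07),np.sin(.07); w=np.array([.424+c*x-q*y,.093+q*x+c*y,z]); p=np.linalg.inv(s['T'])@np.r_[w,1]; f=210/np.tan(np.radians(s['fov_y'])/2)
    print(z,round(s['cx']-f*p[0]/p[2]),round(s['cy']+f*p[1]/p[2]))
E
```

```text
row [  1.9  -1.  160.3] [0.2 0.1 0.1] pos [0.4225 0.0925 0.2453] q6 1.59 t 20.65
0.0 253 163
0.0 303 163
0.0 302 194
0.0 254 194
0.1 244 181
0.1 311 181
0.1 310 221
0.1 245 221
```

View pics/w5.png

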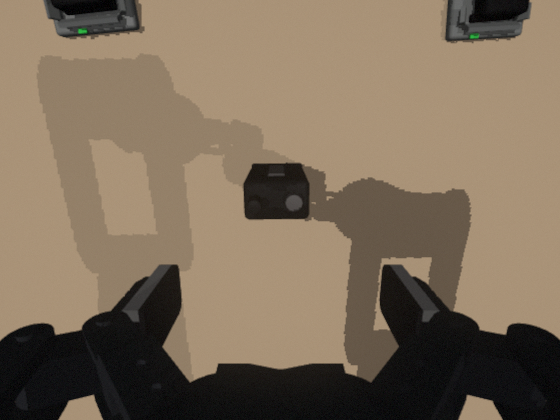

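Radio top at (245..309,181..218) matches the prediction, and its antenna side is +y. I'll descend.

Request:
jog_arm(plan="1 0 40 0 0 0 1;1 0 80 0 0 0 1;1 0 115 0 0 0 1;1 0 140 0 0 0 1;1 0 155 0 0 0 1;1 0 163 0 0 0 1;1 0 163 0 0 0 1;1 0 163 0 0 0 -1;1 0 163 0 0 0 -1;1 0 163 0 0 0 -1;1 0 163 0 0 0 -1;1 0 163 0 0 0 -1")

```text
t: 22.15
position: [0.4236, 0.092, 0.0837]
tcp_rot: [0.999, 0.035, 0.0, 0.002]
force: [-0.5, 2.4, 6.6]
grip_width: 0.054
gripper_force: 64.1
```

Request:
jog_arm(plan="0 0 -20 0 0 0 -1;0 0 -60 0 0 0 -1;0 0 -100 0 0 0 -1;0 0 -100 0 0 0 -1;0 0 -100 0 0 0 -1")

```text
t: 22.78
position: [0.4219, 0.0917, 0.1805]
tcp_rot: [0.999, 0.035, -0.003, 0.002]
force: [-0.8, 0.1, -2.6]
grip_width: 0.0531
gripper_force: 63.6
```

```bash
python3 - <<'E'
from h import *
s=snap('scene','s5')
cv2.imwrite('pics/s5c.png',cv2.resize(s['frame'][60:280,220:500,::-1],None,fx=2.5,fy=2.5))
go(.641,.0905,.18,1.2,1)
E
```

```text
row [218.9  16.6  -1.5] [0.3 0.4 2.8] pos [0.4215 0.0917 0.1799] q6 1.59 t 22.825
```

View pics/s5c.png

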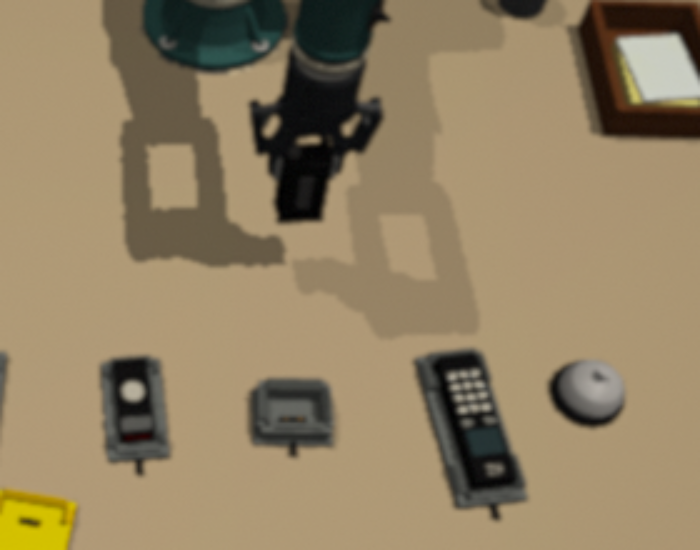

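Request:
jog_arm(plan="50 4 0 0 0 1 -1;100 8 0 0 0 2 -1;150 12 0 0 0 2.8 -1;195 15 0 0 0 2.8 -1;219 16.6 0 0 0 2.8 -1;219 16.6 0 0 0 2.8 -1;219 16.6 0 0 0 2.8 -1;219 16.6 0 0 0 2.8 -1;219 16.6 0 0 0 2.8 -1")

```text
t: 23.95
position: [0.6418, 0.0909, 0.1824]
tcp_rot: [1.0, 0.011, -0.001, 0.002]
force: [-0.2, 0.1, -2.7]
grip_width: 0.0538
gripper_force: 63.6
```

```bash
python3 - <<'E'
from h import *
go(.641,.0905,.0925,1.2,1)
E
```

```text
row [-0.7  0.  89.9] [0.3 0.1 0.1] pos [0.6418 0.0909 0.1824] q6 1.60 t 23.95
```

Descend slowly, stopping short to check the force.

Request:
jog_arm(plan="-0.5 0 20 0 0 0 -1;-0.5 0 35 0 0 0 -1;-0.5 0 45 0 0 0 -1;-0.5 0 52 0 0 0 -1;-0.5 0 58 0 0 0 -1;-0.5 0 64 0 0 0 -1;-0.5 0 69 0 0 0 -1;-0.5 0 74 0 0 0 -1;-0.5 0 78 0 0 0 -1;-0.5 0 78 0 0 0 -1")

```text
t: 25.2
position: [0.6416, 0.0905, 0.1034]
tcp_rot: [1.0, 0.011, -0.001, 0.002]
force: [-0.2, 0.5, -2.4]
grip_width: 0.0533
gripper_force: 63.6
```

Request:
jog_arm(plan="0 0 3 0 0 0 -1;0 0 6 0 0 0 -1;0 0 9 0 0 0 -1;0 0 11 0 0 0 -1;0 0 11 0 0 0 -1;0 0 11 0 0 0 -1")

```text
t: 25.95
position: [0.6419, 0.0904, 0.0931]
tcp_rot: [1.0, 0.011, -0.001, 0.002]
force: [-0.3, 0.5, -2.6]
grip_width: 0.0538
gripper_force: 63.6
```

Request:
jog_arm(plan="0 0 1 0 0 0 -1;0 0 1 0 0 0 -1;0 0 1 0 0 0 0.2;0 0 1 0 0 0 1;0 0 1 0 0 0 1;0 0 1 0 0 0 1;0 0 -5 0 0 0 1;0 0 -40 0 0 0 1;0 0 -100 0 0 0 1;0 0 -160 0 0 0 1;0 0 -200 0 0 0 1;0 0 -200 0 0 0 1")

```text
t: 27.45
position: [0.6436, 0.0914, 0.2997]
tcp_rot: [1.0, 0.011, 0.005, 0.002]
force: [0.3, 0.4, 0.5]
grip_width: 0.0853
gripper_force: 0.0
```

```bash
python3 - <<'E'
from h import *
go(.441,-.3315,.2,-33.5,1);go(.441,-.3315,.2,-33.5,0)
E
```

```text
row [-212.7  418.    99.3] [ 0.1 -0.6 34.7] pos [0.6436 0.0914 0.2997] q6 1.60 t 27.45
row [-212.7  418.    99.3] [ 8.000e-01  1.000e-01 -1.453e+02] pos [0.6436 0.0914 0.2997] q6 1.60 t 27.45
```

Request:
jog_arm(plan="-25 49 0 0 0 5 1;-50 98 0 0 0 10 1;-75 147 10 0 0 15 1;-100 196 20 0 0 20 1;-125 245 40 0 0 25 1;-150 294 60 0 0 30 1;-175 343 80 0 0 35 1;-200 392 99 0 0 35 1;-213 418 99 0 0 35 1;-213 418 99 0 0 35 1;-213 418 99 0 0 35 1;-213 418 99 0 0 35 1")

```text
t: 28.95
position: [0.4387, -0.3305, 0.1962]
tcp_rot: [0.957, -0.289, -0.0, 0.002]
force: [-0.0, -0.2, -0.4]
grip_width: 0.0855
gripper_force: 0.0
```

```bash
python3 - <<'E'
from h import *
s=snap('wrist','w6')
go(.441,-.3315,.028,-33.5,1)
E
```

```text
row [  2.2  -1.2 168.3] [ 0.3 -0.1 -0.1] pos [ 0.4388 -0.3306  0.1963] q6 1.41 t 29.0
```

View pics/w6.png

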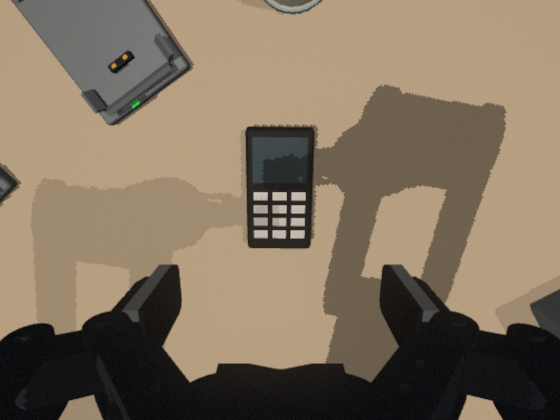

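Reader at (247,127)–(312,247), screen away from the robot.

```bash
python3 - <<'E'
from h import *
s=np.load('w6.npz')
rect(s,[(247,127),(314,127),(311,247),(248,247)],112,60,.022)
print('block',ray(s,121,62,.017))
E
```

```text
c [ 0.4425 -0.3348] yaw -34.2 -33.7 size 109.7 58.3 exp 112 60
block [ 0.6039392  -0.28497278  0.017     ]
```

Request:
jog_arm(plan="4 0 50 0 0 0 1;4 0 95 0 0 0 1;4 0 135 0 0 0 1;4 0 155 0 0 0 1;4 0 168 0 0 0 1;4 0 168 0 0 0 1;4 0 168 0 0 0 -1;4 0 168 0 0 0 -1;4 0 168 0 0 0 -1;4 0 168 0 0 0 -1;4 0 168 0 0 0 -1")

```text
t: 30.38
position: [0.4424, -0.3356, 0.0304]
tcp_rot: [0.957, -0.29, 0.002, 0.003]
force: [-0.1, 0.7, 6.2]
grip_width: 0.058
gripper_force: 66.8
```

Request:
jog_arm(plan="0 0 -20 0 0 0 -1;0 0 -70 0 0 0 -1;0 0 -130 0 0 0 -1;0 0 -170 0 0 0 -1;0 0 -170 0 0 0 -1;0 0 -170 0 0 0 -1")

```text
t: 31.12
position: [0.4407, -0.3333, 0.1964]
tcp_rot: [0.957, -0.29, -0.002, 0.002]
force: [0.7, 0.3, -2.9]
grip_width: 0.058
gripper_force: 65.9
```

```bash
python3 - <<'E'
from h import *
go(.641,-.283,.2,0,1)
E
```

```text
row [ 138.5 -153.1   -4.6] [  0.2   0.2 -33.8] pos [ 0.4407 -0.3333  0.1964] q6 1.41 t 31.125
```

Request:
jog_arm(plan="30 -33 -5 0 0 -9 -1;60 -66 -5 0 0 -18 -1;95 -105 -5 0 0 -27 -1;125 -138 -5 0 0 -34 -1;138.5 -153 -5 0 0 -34 -1;138.5 -153 -5 0 0 -34 -1;138.5 -153 -5 0 0 -34 -1;138.5 -153 -5 0 0 -34 -1;138.5 -153 -5 0 0 -34 -1")

```text
t: 32.25
position: [0.6409, -0.2841, 0.203]
tcp_rot: [1.0, 0.002, -0.001, 0.002]
force: [-0.6, 0.3, -2.0]
grip_width: 0.058
gripper_force: 65.9
```

```bash
python3 - <<'E'
from h import *
go(.641,-.283,.042,0,1)
E
```

```text
row [  0.3  -1.8 161. ] [0.3 0.1 0.2] pos [ 0.6409 -0.2841  0.203 ] q6 1.07 t 32.25
```

Request:
jog_arm(plan="0 -1 40 0 0 0 -1;0 -1 80 0 0 0 -1;0 -1 115 0 0 0 -1;0 -1 131 0 0 0 -1;0 -1 138 0 0 0 -1;0 -1 145 0 0 0 -1;0 -1 151 0 0 0 -1;0 -1 156 0 0 0 -1;0 -1 160 0 0 0 -1;0 -1 161 0 0 0 -1;0 -1 161 0 0 0 -1;0 -1 161 0 0 0 -1")

```text
t: 33.75
position: [0.6416, -0.2834, 0.0424]
tcp_rot: [1.0, 0.002, -0.001, 0.002]
force: [-2.2, 1.0, 3.4]
grip_width: 0.0585
gripper_force: 66.3
```

Request:
jog_arm(plan="0 0 0 0 0 0 0.2;0 0 0 0 0 0 1;0 0 0 0 0 0 1;0 0 0 0 0 0 1;0 0 -5 0 0 0 1;0 0 -40 0 0 0 1;0 0 -100 0 0 0 1;-50 0 -160 0 0 0 1;-100 0 -210 0 0 0 1;-160 0 -260 0 0 0 1;-220 -30 -300 0 0 0 1;-270 -60 -300 0 0 0 1;-270 -60 -300 0 0 0 1;-270 -60 -300 0 0 0 1;-270 -60 -300 0 0 0 1")

```text
t: 35.62
position: [0.3719, -0.2233, 0.3419]
tcp_rot: [1.0, 0.002, -0.0, 0.002]
force: [1.0, -0.1, 0.2]
grip_width: 0.0854
gripper_force: 0.0
```

```bash
python3 - <<'E'
from h import *
a=snap('top','t9')['frame'][145:235,60:400,::-1]; b=snap('scene','s9')['frame'][180:280,150:490,::-1]
a,b=[cv2.convertScaleAbs(cv2.resize(q,None,fx=2.3,fy=2.3,interpolation=cv2.INTER_CUBIC),alpha=1.6,beta=20) for q in (a,b)]
cv2.imwrite('pics/end.png',np.vstack([a,b])); print(a.shape)
E
```

```text
(207, 782, 3)
```

View pics/end.png

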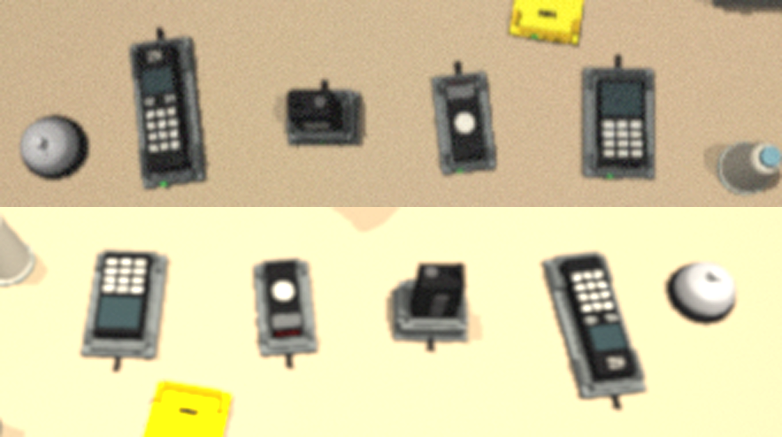

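The final view shows all four docked the right way round: phone (168,110), radio (320,115), scanner (463,122) and reader (620,122). Each one reached its floor depth almost without force, and the bell and cone haven't moved. Handing in.

```bash
python3 -c "
from bench import arm
print(arm.finish_job())"
```

```text
the job is handed in; nothing more can be done
None
```

All four devices are back on their own chargers, the right way round, with the bell and cone left where they were, and I handed the job in at about 36 s; it returned no verdict, so my evidence is the final pictures and the docking depths and forces.

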